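# Counter-hold the pivot bolt behind its bracket so the strap can be tacked level

## Robot

A 7-joint arm with a two-finger parallel gripper is mounted at the origin on the work surface. World frame = base frame: x ahead of the robot, y to its left, z up, the work surface at z = 0. Lengths are in m, angles in rad, forces in N, time in s.
With the tool pointing down it reaches from about 0.4 to 0.85 m from the base axis. Payload 10.4 kg.
Tool frame: the origin (TCP) lies on the front face of the gripper's body, between the roots of the fingers; the fingertips stand 73 mm ahead of it and the grasp point (between the pads) lies 54 mm ahead of it; x points along the fingers, y is the direction in which the jaws open and shut, and the axes are right-handed (so a half turn about x gives the same grasp; the last joint's range is limited). The gripper opens to 85 mm and grips with 20 to 120 N. Pads are 22 mm wide; open, the fingers measure 114 mm over their backs; the gripper's body (76 mm by 85 mm) begins 54 mm behind the grasp point. The pads swing forward as they close: fully open they stand 13 mm farther back than shut.
Start: joints at [-1.277, 0.332, -0.065, 1.46, 0.022, 1.35, -0.088], TCP at [0.195, 0.594, 0.304] pointing down, gripper open.
Joint ranges: [-2.6, 2.6], [-0.5, 2.12], [-1.47, 1.34], [0.16, 2.42], [-1.27, 4.41], [0.06, 2.06], [-2.6, 2.6]. Speed limits (rad/s): [2.22, 2.22, 2.79, 2.79, 3.14, 3.14, 3.14].

## Interface

Orientations are given as a unit quaternion [x, y, z, w].
In Python, from workcell import manip gives the robot as it stands. The module is installed in compiled form; this text tells all that it offers.
- The arm moves only by the tool arm_command, never from a script. Its argument "moves" is a list that holds one entry, the list of rows, each a list of 5 numbers: the closure, from 0 (fully open) to 1 (shut), then the shift along the tool's x, y, z in units of 25 mm (1.0 is 25 mm), then the turn about the tool's x in degrees. A call has 1 to 12 rows; each row shifts and turns the commanded pose from where the row before left it, along the tool's axes as they then stand; what a row does not reach is not made up. A row lasts 1/12 s, in which the tool goes at most 41.7 mm and 7.16 degrees, less where a joint would pass 70% of its speed; a pose out of reach is approached as far as the arm can. A call is refused whole if a number of a shift passes 1 or a number of a turn 7.16, either way. A call with a gripper value outside its range is refused whole. The fingers move at their own pace and stop on an object; "force" is the grip in N (left out, the last holds). Time passes only in rows, so rows that do not move let the fingers close. It gives the time, the measured TCP pose, the force and the opening at its end, in the units of the state.
- manip.get_obs(): the state, without advancing time (a new reading comes with each control period).
- manip.camera(name): name is "side" or "top" or "wrist"; returns the picture (384x512x3 uint8, red, green, blue); there is no depth.
- manip.camera_info(name): a dict with "vfov" (degrees; the focal length in pixels is half the picture's height over the tangent of half this angle, whatever the lens; pixels are square), "cx", "cy" (the principal point, pixels), "pose" (4x4, takes a point from camera to world coordinates). Camera axes: x right, y down, z forward; pixel columns grow to the right and rows downward; lengths in m; the calibration is good to about 2 mm. A picture is of the moment at which its call begins: read the wrist's pose just before it. camera_info takes no time and is no camera call; for the wrist camera it gives the pose at the moment of the call.
- manip.hand_in(): hands the job in, once; it reports no verdict.
Trained networks look in the newest picture that a camera, given by its name, has taken for a name from the list of things; names that differ only in an ending like _2 or _b are one class to them, and where a whole thing is asked for, a point or a joint stands for the part that bears it (a point fixed in the world has none). Each returns a list of dicts, best first, with "confidence" (0 to 1); they miss things now and then, are a little off and sometimes report something else, mostly with a low value. They report only what shows in the picture. A call takes as long as a camera call. They do not tell look-alikes from the thing itself.
- manip.regions_of(query, camera): "mask" (384x512 bool, what is visible of it) and "rect" ([left, top, right, bottom] in pixels, round what is visible of it).
- manip.pinpoint(query, camera): "pixel" ([row, column] in pixels: a listed point, or the origin of a listed thing).
The state is a dict: "clock": time; "joint_pos": joint angles; "joint_velocities": joint speeds; "tau": joint torques, N m; "position": TCP position; "ee_rot": TCP orientation; "ft_force": force on the tool from outside, world axes, zero at the start; "torque": the same for the moment, N m; "grip_width": opening from 0.0 (shut) to 1.0 (fully open).
Only numpy, scipy, OpenCV 4.12 (cv2) and the standard library are available. Lean on these libraries where they do the work, as an engineer would, in place of code of your own. Each camera call takes 0.05 s, during which the arm holds its last target.

## Task

Take the loose flat-bar offcut off the top of the pivot fixture and lay it flat in the grey offcut tray. Then reach down into the narrow gap behind the bracket, grip the hexagonal bolt head, turn it until the sagging aluminium strap on the front of the bracket is level, and hold it there from turning, by the head alone and without touching the strap, so that it can be tacked: finish while still gripping the head. Leave the pipe stub, the welding magnet and the tape measure lying around them where they are.

Things in the scene. Friction and masses are not known exactly. Their poses are not given: they have to be found in the camera images.
- fixture: steel pivot fixture, fixed; origin at the underside's centre, below the bolt head; z up, yaw varies. Base plate 180 (x) x 130 (y) x 10 mm. On it two upright plates, 8 mm thick, 100 mm wide along y, tops at 120 mm: the bracket (x -38 to -30 mm, robot's side) and the rear plate (x 30 to 38 mm, with a 60 mm wide window at bolt height). The bolt runs along x, 85 mm above the bench
- gap (a point): middle of the mouth of the gap between bracket and rear plate, level with their tops (120 mm), 35 mm above the bolt head's centre; axes as the fixture's. The gap is 60 mm wide along x, open on top and at both y ends, 110 mm deep
- head_center (a point): centre of the bolt head, midway in the gap. Steel hexagon, 30 mm across flats, 35 mm across corners, 14 mm long along the bolt (its x); 23 mm free on either side along x (a 30 mm thick sleeve joins it to the bracket). One pair of flats faces along its own +y and -y; the frame turns with the bolt; with the strap level these flats are upright and the axes parallel to the fixture's
- pivot (a joint): turn of bolt, head and strap together about the fixture's +x, rad: 0 = strap level, negative = its free (+y) end hangs lower. Left alone the strap's weight (0.03 N m, no spring, hardly any friction) keeps it on its stop at -0.30; other stop +0.30. Grip a pair of flats at the angle at which they sit (fingers tilted about the bolt, within the gap), then turn back; a 15 to 40 N grip holds it
- strap_end (a point): middle of the free end of the aluminium strap on the bolt in front of the bracket; strap 140 x 30 x 6 mm, turns with the bolt; axes as the bolt head's. This point lies 46 mm in front (-x) of the head's centre and 120 mm to +y in the head's frame; the strap runs from here 140 mm along -y
- offcut_center (a point): centre of the loose steel flat-bar offcut, 110 (its x) x 32 (its y) x 12 mm (its z), 0.2 to 0.4 kg, lying flat across the tops of the two plates, bridging the gap above the bolt head, long axis roughly along the fixture's x, underside at 120 mm. Fingers can take it by its 32 mm width, reaching down into the gap
- tray: open grey sheet-metal tray standing on the bench right of the fixture, fixed, empty: outside 150 (its x) x 200 (its y) x 40 mm high, walls and floor 4 mm. Origin: centre of its underside; yaw varies
- pipe_stub: upright stub of steel pipe, 48 mm across, 45 mm high, open, standing close beside the fixture on its -y side; a bystander
- magnet: dark L-shaped welding magnet, 70 x 60 x 14 mm, lying flat behind the fixture (+x side); a bystander
- tape: black tape measure, 62 x 40 x 36 mm high, lying near the tray on the robot's side of it; a bystander
- offcut: the same offcut as a body, origin at the centre of its underside; use the point at its centre to grasp it
Mind the look-alikes: they are no part of the job. What is shaped like the offcut but yellow is not meant. Leave any red look-alike of the tray alone.

How it is judged:
By the outcome, as a careful person would: the job done as asked, in the order asked, and still so for the second after the job is handed in, while the arm keeps its last pose, push and grip.
It also fails if it takes over 51 s, if anything falls off the work surface, if the arm or the gripper's body presses on something with over 40 N, if the wrist force passes 120 N, or if a joint passes its speed limit or range.

## Working session

There is one attempt and no reset: what is moved stays moved. The work goes in short steps, Python scripts to look and compute and a tool call to move; the robot and the scene stay as the last step left them, time stands still between calls to the robot, and variables do not carry over. Pictures are saved under pics/ and viewed, and the job is handed in when it is done.

Besides the shell and the picture viewer there is one more tool, called after ">>>" by a JSON object that holds its "api" and its "payload", one argument or row to a line. arm_command: Moves the arm, as the interface text tells. Its arguments: {"type":"object","properties":{"moves":{"type":"array","items":{"type":"array","items":{"type":"array","items":{"type":"number"}}}},"force":{"type":"number"}},"required":["moves"]}

```bash
mkdir -p pics; ls
cat > h.py <<'E'
from workcell import manip
import numpy as np, cv2, json
from scipy.spatial.transform import Rotation as R
def save(img,n): cv2.imwrite(f'pics/{n}.png',img[:,:,::-1])
def K(n):
    i=manip.camera_info(n); f=192/np.tan(np.radians(i['vfov'])/2); return f,i['cx'],i['cy'],np.array(i['pose'])
def ray(n,row,col,k=None):
    f,cx,cy,P=k or K(n); d=P[:3,:3]@np.array([(col-cx)/f,(row-cy)/f,1]); return P[:3,3],d
def atz(n,row,col,z,k=None):
    o,d=ray(n,row,col,k); return o+d*(z-o[2])/d[2]
def proj(n,p,k=None):
    f,cx,cy,P=k or K(n); c=P[:3,:3].T@(np.array(p)-P[:3,3]); return np.array([cy+f*c[1]/c[2],cx+f*c[0]/c[2]])
E
python3 - <<'E'
from h import *
o=manip.get_obs(); print({k:np.round(v,3) for k,v in o.items()})
for n in ['side','top','wrist']:
    k=manip.camera_info(n); print(n,k['vfov'],k['cx'],k['cy'],np.round(k['pose'],3).tolist())
    save(manip.camera(n),'a_'+n)
E
```

```text
pics
{'clock': np.float64(0.0), 'joint_pos': array([-1.277,  0.333, -0.065,  1.461,  0.022,  1.35 , -0.088]), 'joint_velocities': array([-0.   ,  0.   , -0.002, -0.001,  0.001,  0.   ,  0.001]), 'tau': array([-1.0000e-03, -6.2546e+01,  4.9000e-02, -3.9160e+01,  1.6000e-02,
        1.0000e-02, -0.0000e+00]), 'position': array([0.195, 0.594, 0.303]), 'ee_rot': array([ 0.111,  0.698, -0.112,  0.698]), 'ft_force': array([ 0.674, -0.282, -0.033]), 'torque': array([-0.018,  0.054,  0.021]), 'grip_width': np.float64(1.003)}
side 49.96981102702435 244.20491932468482 194.13422598233623 [[0.914, -0.212, 0.347, 0.124], [-0.406, -0.502, 0.764, -0.998], [0.012, -0.839, -0.544, 0.754], [0.0, 0.0, 0.0, 1.0]]
top 42.205327045641184 254.50463587575058 194.50391521267937 [[-0.043, -0.975, 0.22, 0.193], [-0.999, 0.043, -0.003, -0.089], [-0.007, -0.22, -0.976, 1.585], [0.0, 0.0, 0.0, 1.0]]
wrist 59.631341256388446 256.89276055743494 189.95866654010007 [[0.312, 0.917, 0.25, 0.131], [0.95, -0.301, -0.084, 0.615], [-0.002, 0.264, -0.965, 0.374], [0.0, 0.0, 0.0, 1.0]]
```

View pics/a_side.png

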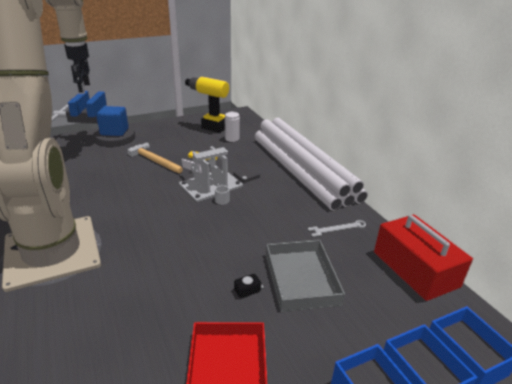

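View pics/a_top.png

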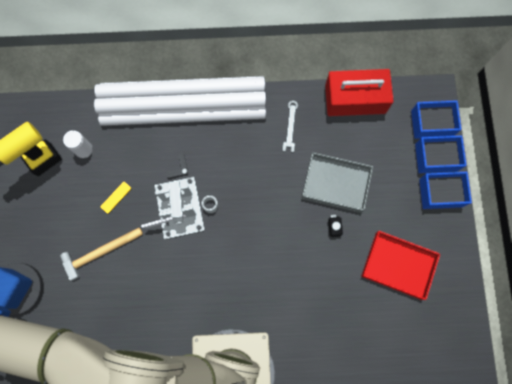

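View pics/a_wrist.png

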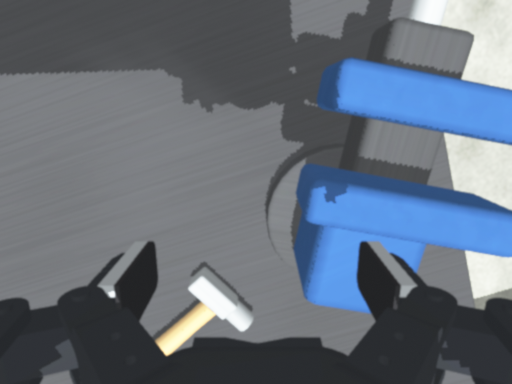

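Run:
```python
from h import *
a=manip.camera('top'); save(cv2.resize(a[150:260,130:240],None,fx=5,fy=5,interpolation=cv2.INTER_CUBIC),'b_top')
for q in ['offcut_center','gap','head_center','strap_end','fixture','tray','pipe_stub','magnet','tape']:
    r=manip.pinpoint(q,'top'); print(q,[(np.round(x['pixel'],1).tolist(),round(x['confidence'],2)) for x in r])
    z={'offcut_center':.126,'gap':.12,'head_center':.085,'strap_end':.06}.get(q,0)
    if r: print(np.round(atz('top',*r[0]['pixel'],z),3))
s=manip.camera('side'); save(cv2.resize(s[130:220,160:280],None,fx=6,fy=6,interpolation=cv2.INTER_CUBIC),'b_side')
for q in ['offcut_center','gap','head_center','strap_end','fixture','tray']:
    r=manip.pinpoint(q,'side'); print(q,[(np.round(x['pixel'],1).tolist(),round(x['confidence'],2)) for x in r])
    z={'offcut_center':.126,'gap':.12,'head_center':.085,'strap_end':.06}.get(q,0)
    if r: print(np.round(atz('side',*r[0]['pixel'],z),3))
```

```text
offcut_center [([200.3, 115.9], 0.57), ([202.1, 178.7], 0.56), ([211.1, 181.4], 0.43)]
[0.523 0.323 0.126]
gap [([198.5, 173.1], 0.94)]
[0.522 0.152 0.12 ]
head_center []
strap_end [([226.8, 142.2], 0.75)]
[0.45  0.258 0.06 ]
fixture [([208.9, 179.1], 0.66)]
[0.513 0.153 0.   ]
tray [([186.1, 335.6], 0.88)]
[ 0.567 -0.361  0.   ]
pipe_stub [([206.1, 211.4], 0.68)]
[0.518 0.048 0.   ]
magnet [([228.8, 332.6], 0.68), ([163.5, 181.3], 0.62)]
[ 0.426 -0.34   0.   ]
tape [([225.0, 333.8], 0.54)]
[ 0.439 -0.345  0.   ]
offcut_center [([153.9, 213.4], 0.73), ([155.6, 201.6], 0.56), ([185.0, 207.8], 0.43)]
[0.528 0.144 0.126]
gap [([156.6, 210.9], 0.65)]
[0.518 0.14  0.12 ]
head_center [([165.9, 211.3], 0.5)]
[0.518 0.141 0.085]
strap_end [([162.0, 178.4], 0.63)]
[0.437 0.254 0.06 ]
fixture [([187.6, 208.0], 0.9)]
[0.505 0.146 0.   ]
tray [([375.5, 226.3], 0.72), ([280.0, 298.6], 0.56)]
[ 0.3   -0.535  0.   ]
```

View pics/b_top.png

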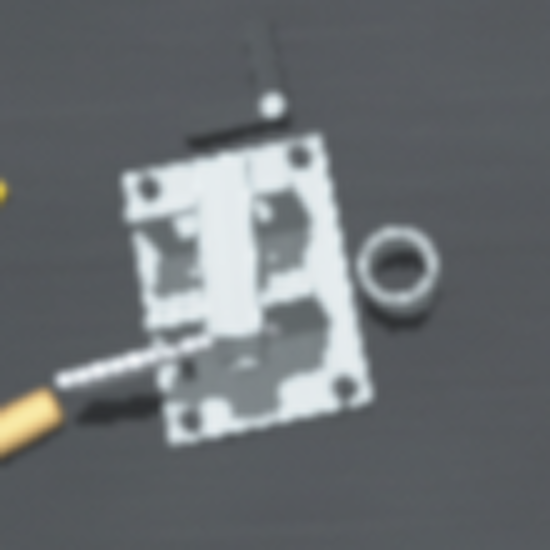

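View pics/b_side.png

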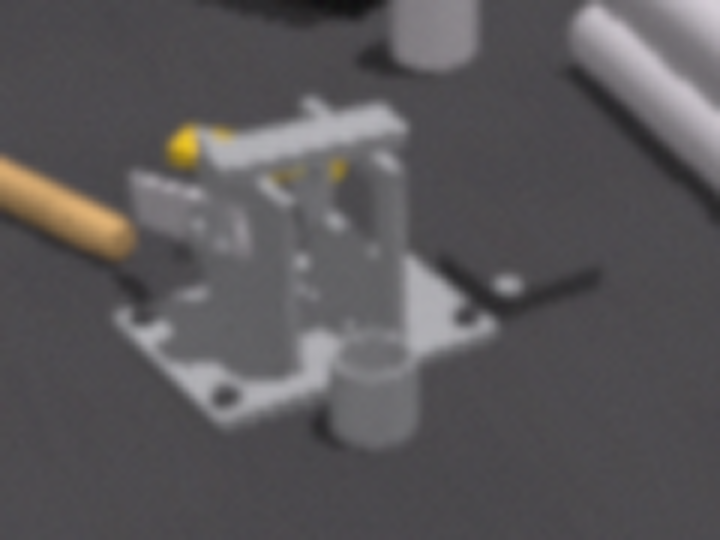

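Run:
```python
from h import *
o=manip.get_obs(); M=R.from_quat(o['ee_rot']).as_matrix(); print(np.round(M,4)); 
P=K('wrist')[3]; print('cam in tool',np.round(M.T@(P[:3,3]-o['position']),3),np.round(M.T@P[:3,:3],3).tolist())
c=[(122,175),(322,135),(372,400),(172,442)]
W=[atz('top',150+r/5,130+q/5,.010) for q,r in c]; print(np.round(W,4)); m=np.mean(W,0);print('center',m)
for a,b in [(3,0),(2,1)]: d=W[b]-W[a]; print(np.degrees(np.arctan2(d[1],d[0])),np.linalg.norm(d))
for a,b in [(1,0),(2,3)]: d=W[b]-W[a]; print(np.degrees(np.arctan2(-d[0],d[1])),np.linalg.norm(d))
# offcut
c=[(200,165),(250,158),(262,332),(212,335)]
W=[atz('top',150+r/5,130+q/5,.132) for q,r in c]; print(np.round(W,4)); print('off',np.mean(W,0))
for a,b in [(3,0),(2,1)]: d=W[b]-W[a]; print(np.degrees(np.arctan2(d[1],d[0])),np.linalg.norm(d))
a=manip.camera('top'); save(cv2.resize(a[140:250,290:390],None,fx=5,fy=5,interpolation=cv2.INTER_CUBIC),'b_tray')
```

```text
[[ 0.000e+00  3.115e-01  9.502e-01]
 [ 1.000e-04  9.502e-01 -3.115e-01]
 [-1.000e+00  1.000e-04 -0.000e+00]]
cam in tool [-0.07  -0.    -0.067] [[0.001, -0.264, 0.965], [1.0, -0.0, -0.001], [0.001, 0.965, 0.264]]
[[0.5945 0.231  0.01  ]
 [0.6156 0.1    0.01  ]
 [0.4391 0.0709 0.01  ]
 [0.4177 0.1989 0.01  ]]
center [0.51671877 0.15016641 0.01      ]
10.295630684464205 0.17966329012937116
9.360294609287607 0.17890555355532556
9.174675424801961 0.13268623724101053
9.494506760421043 0.1297530789330987
[[0.5675 0.1591 0.132 ]
 [0.5705 0.129  0.132 ]
 [0.4636 0.1229 0.132 ]
 [0.4631 0.1526 0.132 ]]
off [0.51619046 0.14089888 0.132     ]
3.5887919318432973 0.10456288451441495
3.2455011127744986 0.10703897669022577
```

View pics/b_tray.png

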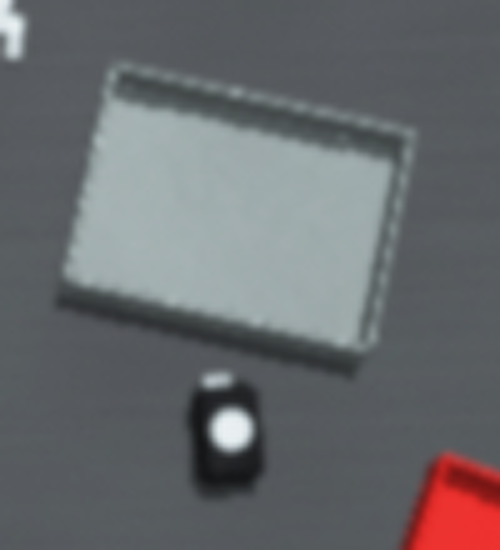

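>>> {"api": "arm_command", "payload": {
  "moves": [
    [[0, 0, 0, 0, -5.4], [0, 0, 0, 0, -5.4], [0, 0, 0, 0, -5.4], [0, 0, 0, 0, -5.4], [0, 0, -0.94, 0.59, 0], [0, 0, -0.94, 0.59, 0], [0, 0, -0.94, 0.59, 0], [0, 0, -0.94, 0.59, 0], [0, 0, -0.94, 0.59, 0], [0, 0, -0.94, 0.59, 0], [0, 0, -0.94, 0.59, 0], [0, 0, -0.94, 0.59, 0]]
  ],
  "force": 40
}}

```text
clock: 2.05
position: [0.3244, 0.4121, 0.3041]
ee_rot: [-0.021, 0.707, 0.021, 0.707]
ft_force: [1.1, 0.3, -0.5]
grip_width: 0.997
```

>>> {"api": "arm_command", "payload": {
  "moves": [
    [[0, 0, -0.94, 0.59, 0], [0, 0, -0.94, 0.59, 0], [0, 0, -0.94, 0.59, 0], [0, 0, -0.94, 0.59, 0], [0, 0, -0.94, 0.59, 0], [0, 0, -0.94, 0.59, 0], [0, 0, -0.94, 0.59, 0], [0, 0, -0.94, 0.59, 0], [0, 0, -0.94, 0.59, 0], [0, 0, -0.94, 0.59, 0], [0, 0, -0.94, 0.59, 0], [0, 0, -0.94, 0.55, 0]]
  ]
}}

```text
clock: 3.05
position: [0.5171, 0.1412, 0.3041]
ee_rot: [-0.021, 0.707, 0.021, 0.707]
ft_force: [-0.1, 0.5, 0.5]
grip_width: 0.999
```

Run:
```python
from h import *
o=manip.get_obs(); M=R.from_quat(o['ee_rot']).as_matrix(); print(o['clock'],o['position'],np.round(M,4).tolist(),o['ft_force'],o['joint_pos'])
k=K('wrist'); np.save('k_c.npy',np.r_[k[0],k[1],k[2],k[3].ravel()])
w=manip.camera('wrist'); save(cv2.resize(w,(768,576)),'c_wrist'); np.save('c_wrist.npy',w)
c=[(110,65),(415,130),(375,348),(62,285)]
W=[atz('top',140+r/5,290+q/5,.04) for q,r in c]; print(np.round(W,4)); print('tray',np.mean(W,0))
for a,b in [(3,0),(2,1)]: d=W[b]-W[a]; print(np.degrees(np.arctan2(d[1],d[0])),np.linalg.norm(d))
for a,b in [(1,0),(2,3)]: d=W[b]-W[a]; print(np.degrees(np.arctan2(-d[0],d[1])),np.linalg.norm(d))
```

```text
3.05 [0.51711279 0.14124878 0.30409874] [[0.0004, -0.0602, 0.9982], [0.0003, 0.9982, 0.0602], [-1.0, 0.0003, 0.0004]] [-0.05944152  0.51875097  0.50349092] [-0.62006373  0.13076284  0.29473522  1.71271681 -0.0394313   1.30341198
  1.31373365]
[[ 0.671  -0.2862  0.04  ]
 [ 0.6185 -0.4793  0.04  ]
 [ 0.4771 -0.4405  0.04  ]
 [ 0.5265 -0.2458  0.04  ]]
tray [ 0.57327849 -0.36292402  0.04      ]
-15.63916725633062 0.1499736841697969
-15.345279235336024 0.14659665681791612
-15.202841398556368 0.20010219868104268
-14.240833262041706 0.20090816385497232
```

View pics/c_wrist.png

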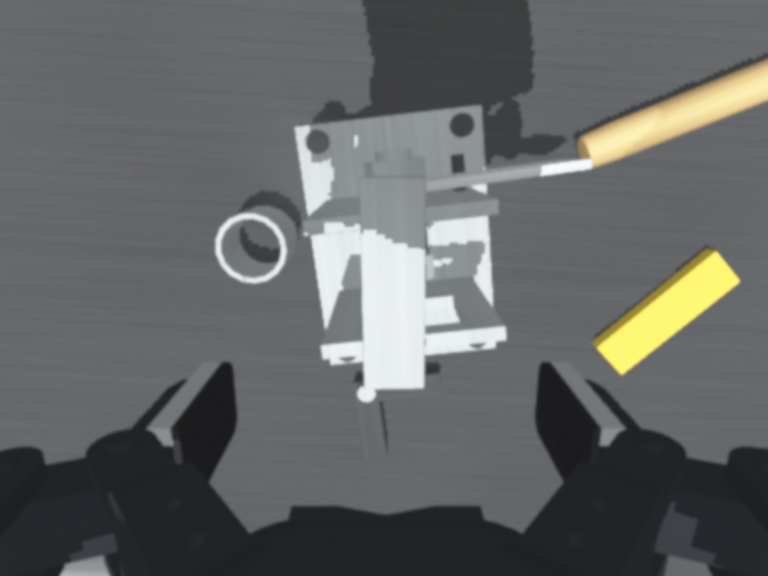

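Run:
```python
from h import *
v=np.load('k_c.npy'); k=(v[0],v[1],v[2],v[3:].reshape(4,4))
def rep(n,c,z):
    W=np.array([atz('wrist',r/1.5,q/1.5,z,k) for q,r in c]); print(n,np.round(W,4).tolist(),'c',np.round(W.mean(0),4))
    for a,b in [(0,3),(1,2)]: d=W[b]-W[a]; print('  x yaw',np.degrees(np.arctan2(d[1],d[0])),np.linalg.norm(d))
    for a,b in [(0,1),(3,2)]: d=W[b]-W[a]; print('  y yaw',np.degrees(np.arctan2(-d[0],d[1])),np.linalg.norm(d))
rep('offcut',[(362,178),(424,178),(425,387),(367,389)],.132)
rep('rear top',[(321,346),(504,326),(506,340),(322,360)],.120)
rep('bracket top',[(303,221),(497,199),(498,213),(305,234)],.120)
rep('base',[(295,127),(482,105),(495,330),(330,363)],.010)
for q in ['offcut_center','gap','head_center','strap_end','fixture']:
    r=manip.pinpoint(q,'wrist'); z={'offcut_center':.126,'gap':.12,'head_center':.085,'strap_end':.06}.get(q,0)
    print(q,[(np.round(x['pixel'],1).tolist(),round(x['confidence'],2),np.round(atz('wrist',*x['pixel'],z,k),3).tolist()) for x in r])
w=np.load('c_wrist.npy'); save(cv2.resize(w[90:280,180:360],None,fx=4,fy=4,interpolation=cv2.INTER_CUBIC)[:600],'c2')
```

```text
offcut [[0.4647, 0.1269, 0.132], [0.4629, 0.1561, 0.132], [0.571, 0.1653, 0.132], [0.574, 0.1347, 0.132]] c [0.5182 0.1458 0.132 ]
  x yaw 4.09352892342734 0.10965028915201651
  x yaw 4.850876806143727 0.10850256562985901
  y yaw 3.4116203001464727 0.029316766037102617
  y yaw 5.599316790138958 0.03075948013027126
rear top [[0.556, 0.1084, 0.12], [0.5386, 0.2062, 0.12], [0.5466, 0.2082, 0.12], [0.5642, 0.1091, 0.12]] c [0.5514 0.158  0.12  ]
  x yaw 5.291360798870177 0.008223858687045978
  x yaw 14.551348868513326 0.008188575476290734
  y yaw 10.08311093160445 0.09934589263889912
  y yaw 10.100997706040374 0.10067081508158097
bracket top [[0.4885, 0.0975, 0.12], [0.4717, 0.1945, 0.12], [0.4786, 0.1958, 0.12], [0.4951, 0.0986, 0.12]] c [0.4835 0.1466 0.12  ]
  x yaw 9.70794641500279 0.006695872039949231
  x yaw 10.854798624090439 0.007065247765097099
  y yaw 9.864503693889711 0.09842161017146883
  y yaw 9.650379210685372 0.09856270351019336
base [[0.4402, 0.0737, 0.01], [0.4182, 0.2014, 0.01], [0.5805, 0.2294, 0.01], [0.6157, 0.1033, 0.01]] c [0.5136 0.152  0.01  ]
  x yaw 9.57118857681421 0.17799135242596759
  x yaw 9.79331521561074 0.16478665361763406
  y yaw 9.781622341100615 0.12957458890939952
  y yaw 15.569421906783107 0.1309293880276361
offcut_center [([208.8, 442.7], 0.94, [0.525, 0.287, 0.126]), ([192.2, 263.1], 0.78, [0.519, 0.146, 0.126])]
gap [([187.1, 270.5], 0.56, [0.517, 0.152, 0.12])]
head_center [([181.1, 269.1], 0.58, [0.52, 0.152, 0.085])]
strap_end [([108.9, 382.9], 0.9, [0.453, 0.252, 0.06])]
fixture []
```

View pics/c2.png

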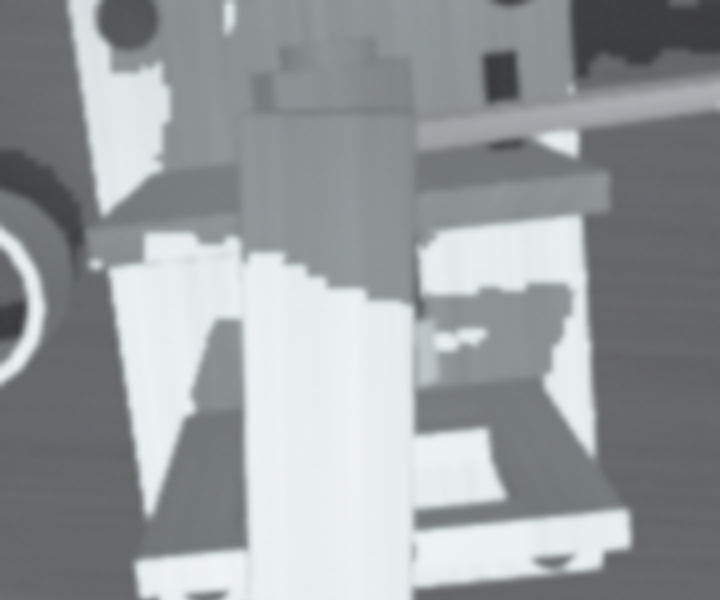

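>>> {"api": "arm_command", "payload": {
  "moves": [
    [[0, 0.9, 0.18, 0.03, -1.0], [0, 0.9, 0, 0, 0], [0, 0.9, 0, 0, 0], [0, 0.9, 0, 0, 0], [0, 0.6, 0, 0, 0], [0, 0.3, 0, 0, 0], [0.3, 0, 0, 0, 0], [0.4, 0, 0, 0, 0]]
  ],
  "force": 50
}}

```text
clock: 4.02
position: [0.5169, 0.1477, 0.192]
ee_rot: [-0.028, 0.706, 0.028, 0.707]
ft_force: [0.3, -0.1, -0.1]
grip_width: 0.749
```

Run:
```python
from h import *
o=manip.get_obs(); print(o['clock'],o['position'],o['ft_force'],o['grip_width'])
w=manip.camera('wrist'); save(cv2.resize(w,(768,576)),'d_wrist')
s=manip.camera('side'); save(cv2.resize(s[110:210,150:290],None,fx=5,fy=5,interpolation=cv2.INTER_CUBIC),'d_side')
```

```text
4.0167 [0.51688157 0.14768681 0.19195043] [ 0.28964797 -0.12726382 -0.10191489] 0.7485923695055254
```

View pics/d_wrist.png

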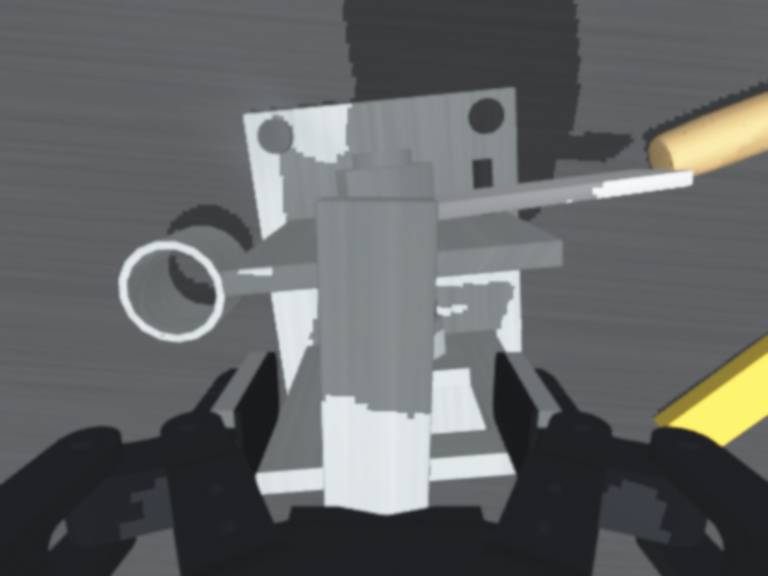

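View pics/d_side.png

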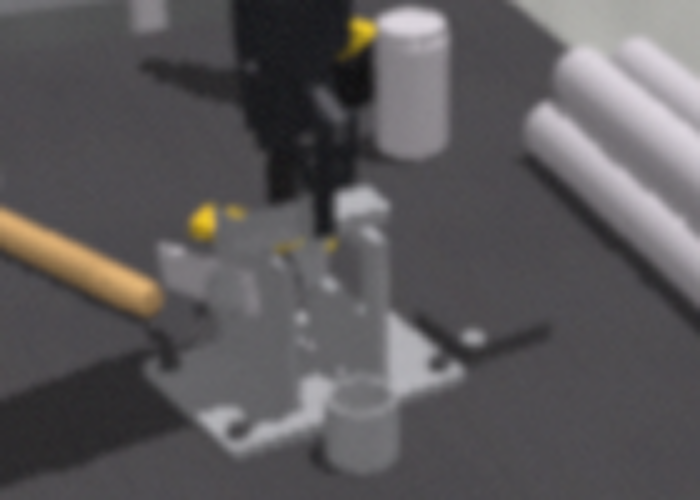

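>>> {"api": "arm_command", "payload": {
  "moves": [
    [[0.5, 0, -0.1, 0, 0], [0.8, 0, 0, 0, 0], [1, 0, 0, 0, 0], [1, 0, 0, 0, 0], [1, 0, 0, 0, 0], [1, 0, 0, 0, 0], [1, 0, 0, 0, 0]]
  ],
  "force": 50
}}

```text
clock: 4.7
position: [0.5176, 0.1442, 0.1925]
ee_rot: [-0.027, 0.706, 0.027, 0.707]
ft_force: [-1.1, -0.1, 6.1]
grip_width: 0.359
```

Run:
```python
from h import *
o=manip.get_obs(); print(o['clock'],o['position'],o['ft_force'],o['grip_width'])
w=manip.camera('wrist'); save(cv2.resize(w,(768,576)),'e_wrist')
s=manip.camera('side'); save(cv2.resize(s[110:210,150:290],None,fx=5,fy=5,interpolation=cv2.INTER_CUBIC),'e_side')
```

```text
4.7 [0.51764853 0.1442304  0.19253467] [-1.13441739 -0.08926446  6.06815418] 0.35948818822559664
```

View pics/e_wrist.png

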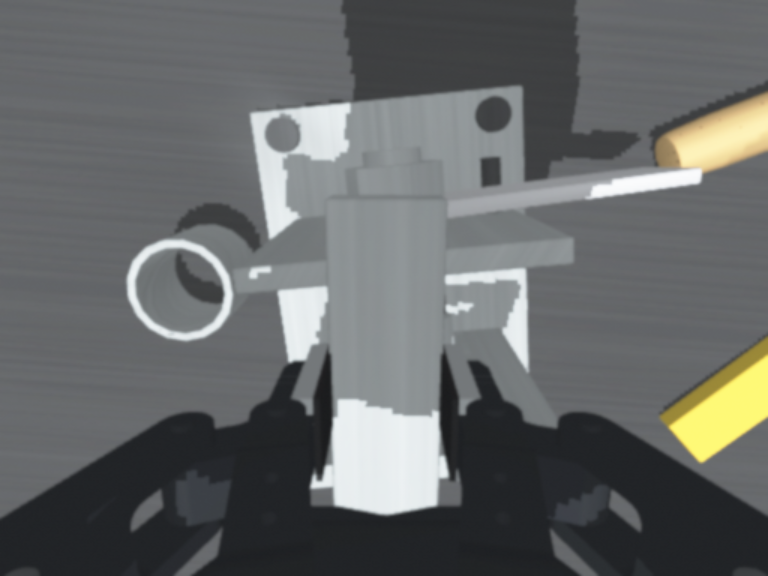

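View pics/e_side.png

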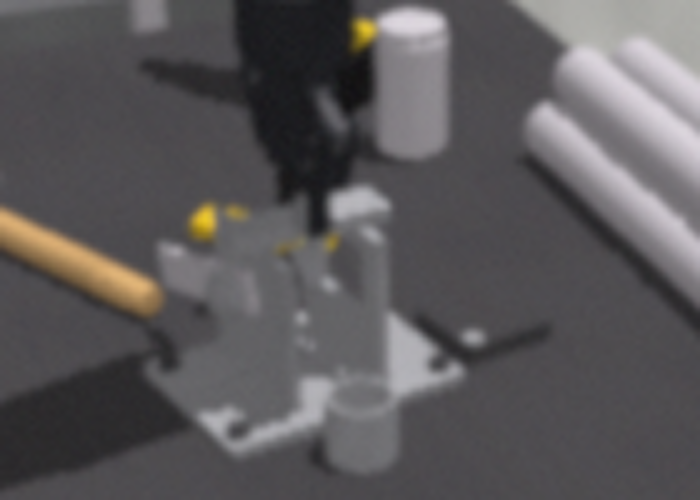

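>>> {"api": "arm_command", "payload": {
  "moves": [
    [[1, -0.3, 0, 0, 0], [1, -0.8, 0, 0, 0], [1, -0.9, 0, 0, 0], [1, -0.9, 0, 0, 0], [1, -0.9, 0, 0, 0], [1, 0, -0.6, 0.03, 0], [1, 0, -0.9, 0.03, 0], [1, 0, -0.98, 0.03, 0], [1, 0, -0.98, 0.03, 0], [1, 0, -0.98, 0.03, 0], [1, 0, -0.98, 0.03, 0], [1, 0, -0.98, 0.03, 0]]
  ]
}}

```text
clock: 5.8
position: [0.5345, -0.0158, 0.2868]
ee_rot: [-0.027, 0.707, 0.028, 0.707]
ft_force: [0.0, 0.4, -2.6]
grip_width: 0.36
```

>>> {"api": "arm_command", "payload": {
  "moves": [
    [[1, 0, -0.98, 0.03, 0], [1, 0, -0.98, 0.03, 0], [1, 0, -0.98, 0.03, 0], [1, 0, -0.98, 0.03, 0], [1, 0, -0.98, 0.03, 0], [1, 0, -0.98, 0.03, 0], [1, 0, -0.98, 0.03, 0], [1, 0, -0.98, 0.03, 0], [1, 0, -0.98, 0.03, 0], [1, 0, -0.98, 0.03, 0], [1, 0, -0.98, 0.03, 0], [1, 0, -0.98, 0.03, 0]]
  ]
}}

```text
clock: 6.8
position: [0.5665, -0.308, 0.2866]
ee_rot: [-0.027, 0.707, 0.028, 0.706]
ft_force: [0.4, 0.3, -2.2]
grip_width: 0.357
```

>>> {"api": "arm_command", "payload": {
  "moves": [
    [[1, 0, -0.98, 0, 0], [1, 0, -0.6, 0, 0], [1, 0, -0.6, 0, 6.6], [1, 0, 0, 0, 6.6], [1, 0, 0, 0, 6.6], [1, 0, 0, 0, 0]]
  ]
}}

```text
clock: 7.3
position: [0.5706, -0.3614, 0.2862]
ee_rot: [0.097, 0.701, -0.096, 0.7]
ft_force: [-0.7, -0.2, -2.2]
grip_width: 0.362
```

Run:
```python
from h import *
o=manip.get_obs(); M=R.from_quat(o['ee_rot']).as_matrix(); print(o['clock'],o['position'],o['ft_force'],o['grip_width'],np.round(M,3).tolist())
k=K('wrist'); np.save('k_f.npy',np.r_[k[0],k[1],k[2],k[3].ravel()])
w=manip.camera('wrist'); save(cv2.resize(w,(768,576)),'f_wrist')
```

```text
7.3 [ 0.57064724 -0.36136958  0.28624081] [-0.65251702 -0.21551209 -2.20986805] 0.3623253803635992 [[-0.001, 0.27, 0.963], [0.0, 0.963, -0.27], [-1.0, 0.0, -0.001]]
```

View pics/f_wrist.png

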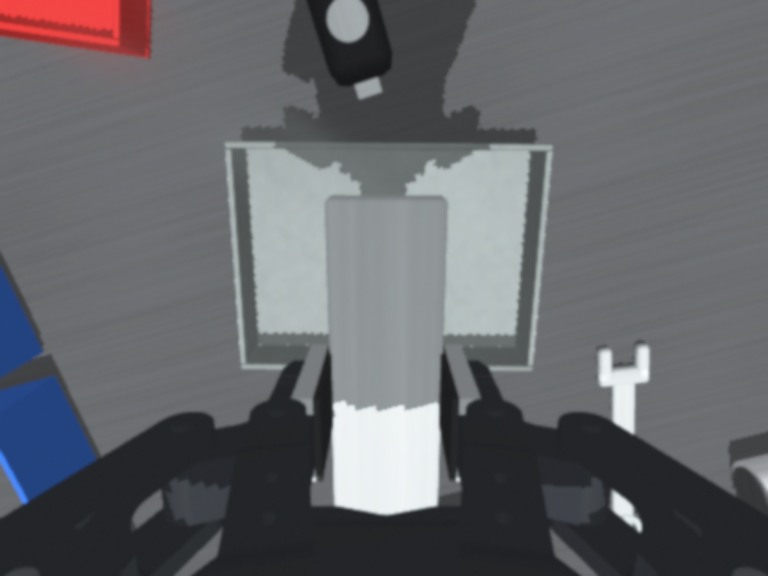

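Run:
```python
from h import *
v=np.load('k_f.npy'); k=(v[0],v[1],v[2],v[3:].reshape(4,4))
W=np.array([atz('wrist',r/1.5,q/1.5,.04,k) for q,r in [(226,144),(551,147),(532,369),(242,366)]]); print(np.round(W,4).tolist(),W.mean(0))
for a,b in [(0,3),(1,2)]: d=W[b]-W[a]; print('  x yaw',np.degrees(np.arctan2(d[1],d[0])),np.linalg.norm(d))
M=R.from_quat(manip.get_obs()['ee_rot']).as_matrix(); print(M.T@(W.mean(0)-manip.get_obs()['position']))
```

```text
[[0.4775, -0.4361, 0.04], [0.5327, -0.2465, 0.04], [0.6736, -0.2865, 0.04], [0.6178, -0.4768, 0.04]] [ 0.57542486 -0.36147737  0.04      ]
  x yaw -16.2039639179224 0.14610540389114599
  x yaw -15.842655442265944 0.14651330179633268
[0.24629071 0.00083873 0.00474459]
```

>>> {"api": "arm_command", "payload": {
  "moves": [
    [[1, 0.5, 0, 0.16, 0], [1, 0.9, 0, 0, 0], [1, 0.95, 0, 0, 0], [1, 0.95, 0, 0, 0], [1, 0.95, 0, 0, 0], [1, 0.95, 0, 0, 0], [1, 0.95, 0, 0, 0], [1, 0.9, 0, 0, 0], [1, 0.7, 0, 0, 0], [1, 0.3, 0, 0, 0], [1, 0.1, 0, 0, 0], [1, 0, 0, 0, 0]]
  ]
}}

```text
clock: 8.35
position: [0.5746, -0.3623, 0.0823]
ee_rot: [0.094, 0.701, -0.094, 0.701]
ft_force: [0.7, 0.8, -2.6]
grip_width: 0.357
```

>>> {"api": "arm_command", "payload": {
  "moves": [
    [[1, 0.08, 0, 0, 0], [1, 0.06, 0, 0, 0]]
  ]
}}

```text
clock: 8.52
position: [0.5753, -0.3628, 0.0804]
ee_rot: [0.094, 0.7, -0.094, 0.702]
ft_force: [0.5, -0.5, -1.6]
grip_width: 0.357
```

>>> {"api": "arm_command", "payload": {
  "moves": [
    [[1, 0.04, 0, 0, 0], [1, 0.04, 0, 0, 0], [1, 0, 0, 0, 0]]
  ]
}}

```text
clock: 8.77
position: [0.5747, -0.3624, 0.0773]
ee_rot: [0.094, 0.701, -0.094, 0.701]
ft_force: [-0.8, -0.2, -2.7]
grip_width: 0.362
```

>>> {"api": "arm_command", "payload": {
  "moves": [
    [[1, 0.04, 0, 0, 0], [1, 0.04, 0, 0, 0], [1, 0, 0, 0, 0]]
  ]
}}

```text
clock: 9.02
position: [0.5748, -0.3625, 0.0766]
ee_rot: [0.095, 0.701, -0.094, 0.701]
ft_force: [-5.3, 3.6, 11.8]
grip_width: 0.363
```

>>> {"api": "arm_command", "payload": {
  "moves": [
    [[0.5, 0, 0, 0, 0], [0.45, 0, 0, 0, 0], [0.4, 0, 0, 0, 0], [0.3, 0, 0, 0, 0], [0.2, 0, 0, 0, 0], [0, -0.3, 0, 0, 0], [0, -0.7, 0, 0, 0], [0, -0.9, 0, 0, 0], [0, -0.95, 0, 0, 0], [0, -0.95, 0, 0, 0], [0, -0.95, 0, 0, 0], [0, -0.95, 0, 0, 0]]
  ]
}}

```text
clock: 10.02
position: [0.5744, -0.3625, 0.2194]
ee_rot: [0.094, 0.701, -0.095, 0.701]
ft_force: [0.2, 0.3, 0.4]
grip_width: 1.0
```

Run:
```python
from h import *
o=manip.get_obs(); print(o['clock'],o['position'],o['ft_force'],o['grip_width'])
w=manip.camera('wrist'); save(cv2.resize(w,(768,576)),'g_wrist')
a=manip.camera('top'); save(cv2.resize(a[150:260,130:240],None,fx=5,fy=5,interpolation=cv2.INTER_CUBIC),'g_top')
```

```text
10.0167 [ 0.57444207 -0.36249416  0.2194302 ] [0.15940333 0.32169701 0.38137402] 1.0000084214620901
```

View pics/g_wrist.png

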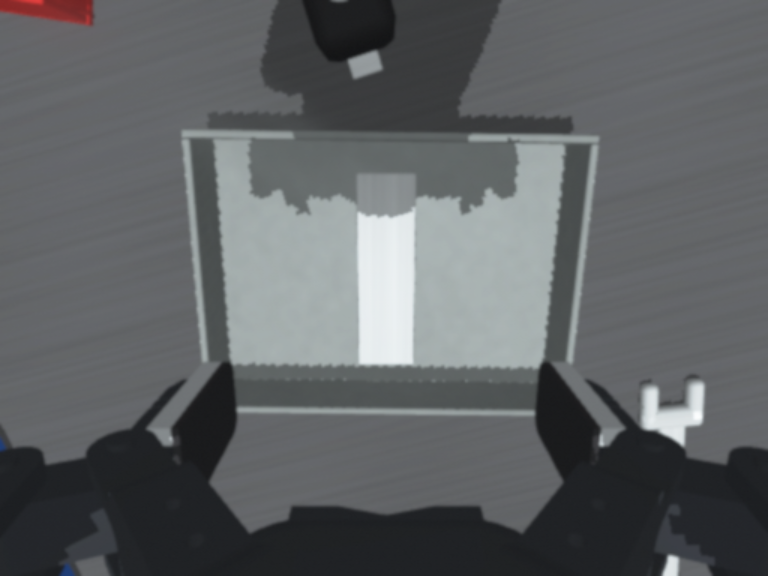

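View pics/g_top.png

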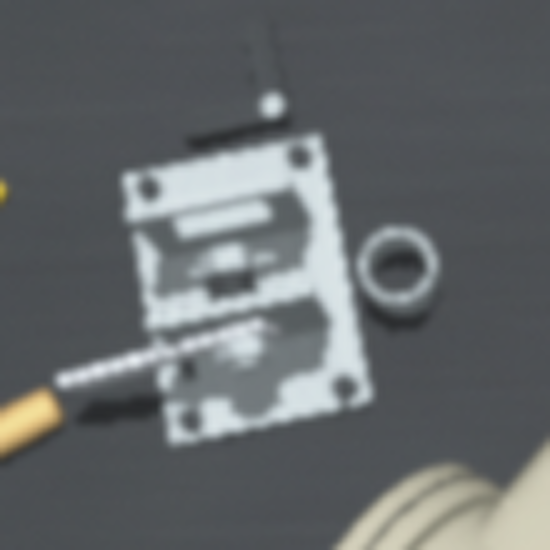

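>>> {"api": "arm_command", "payload": {
  "moves": [
    [[0, -0.8, 0, 0, -6.3], [0, -0.8, 0, 0, -6.3], [0, -0.8, 0, 0, -6.3], [0, -0.8, 0, 0, -6.3], [0, 0, 0.6, 0.06, 0], [0, 0, 0.98, 0.06, 0], [0, 0, 0.98, 0.06, 0], [0, 0, 0.98, 0.06, 0], [0, 0, 0.98, 0.06, 0], [0, 0, 0.98, 0.06, 0], [0, 0, 0.98, 0.06, 0], [0, 0, 0.98, 0.06, 0]]
  ]
}}

```text
clock: 11.12
position: [0.5541, -0.1755, 0.2975]
ee_rot: [-0.061, 0.705, 0.061, 0.704]
ft_force: [-0.0, 0.0, 0.5]
grip_width: 0.998
```

>>> {"api": "arm_command", "payload": {
  "moves": [
    [[0, 0, 0.98, 0.06, 0], [0, 0, 0.98, 0.06, 0], [0, 0, 0.98, 0.06, 0], [0, 0, 0.98, 0.06, 0], [0, 0, 0.98, 0.06, 0], [0, 0, 0.98, 0.06, 0], [0, 0, 0.98, 0.06, 0], [0, 0, 0.98, 0.06, 0], [0, 0, 0.98, 0.06, 0], [0, 0, 0.98, 0.06, 0], [0, 0, 0.98, 0.06, 0], [0, 0, 0.98, 0.06, 0]]
  ]
}}

```text
clock: 12.12
position: [0.5215, 0.1171, 0.2976]
ee_rot: [-0.061, 0.705, 0.061, 0.704]
ft_force: [0.7, -0.5, -0.8]
grip_width: 0.998
```

>>> {"api": "arm_command", "payload": {
  "moves": [
    [[0, 0, 0.98, 0.04, 0], [0, 0, 0.5, 0, 0], [0, 0, 0, 0, 0]]
  ]
}}

```text
clock: 12.37
position: [0.5158, 0.1558, 0.2974]
ee_rot: [-0.062, 0.705, 0.063, 0.704]
ft_force: [-0.3, 0.5, -0.2]
grip_width: 1.004
```

Run:
```python
from h import *
o=manip.get_obs(); M=R.from_quat(o['ee_rot']).as_matrix(); print(o['clock'],o['position'],o['ft_force'],o['grip_width'],np.round(M,4).tolist())
k=K('wrist'); np.save('k_i.npy',np.r_[k[0],k[1],k[2],k[3].ravel()])
w=manip.camera('wrist'); save(cv2.resize(w,(768,576)),'i_wrist'); np.save('i_wrist.npy',w)
save(cv2.resize(w[90:280,180:360],None,fx=3,fy=3,interpolation=cv2.INTER_CUBIC)[:600],'i2')
```

```text
12.3667 [0.51579061 0.15576496 0.29740817] [-0.25241145  0.46034157 -0.16901292] 1.0043005553668685 [[-0.0006, -0.1754, 0.9845], [0.0007, 0.9845, 0.1754], [-1.0, 0.0008, -0.0005]]
```

View pics/i_wrist.png

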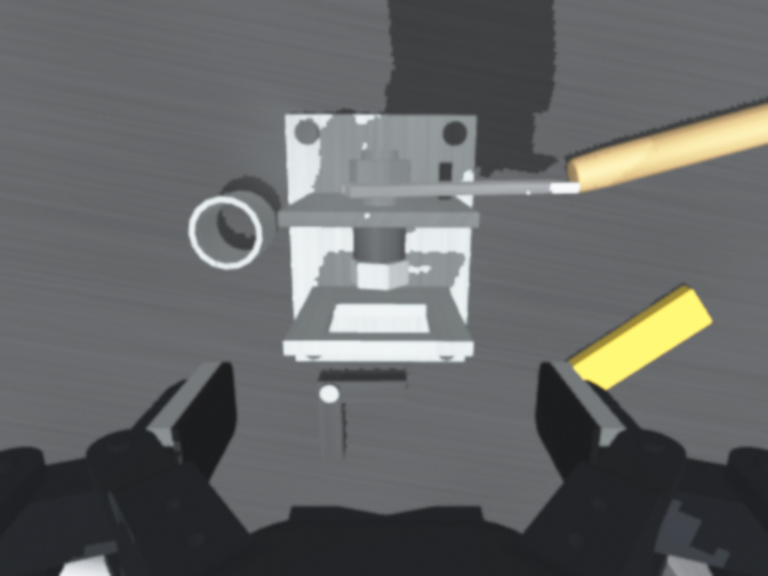

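View pics/i2.png

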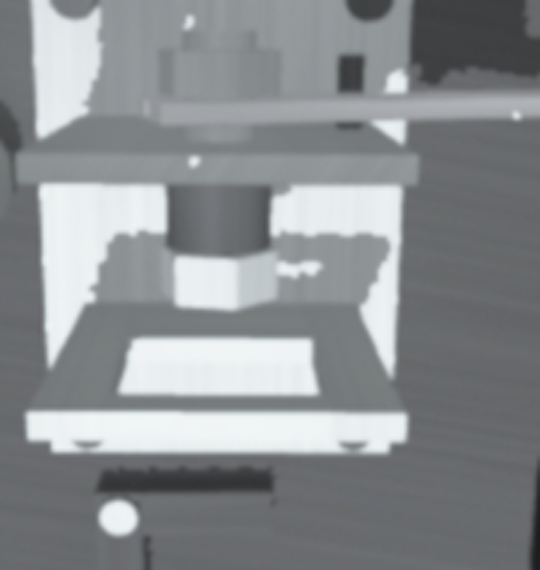

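Run:
```python
from h import *
v=np.load('k_i.npy'); k=(v[0],v[1],v[2],v[3:].reshape(4,4))
o=manip.get_obs(); M=R.from_quat(o['ee_rot']).as_matrix()
def T(p): return np.round(M.T@(np.array(p)-o['position']),4)
def rep(n,c,z):
    W=np.array([atz('wrist',r/1.5,q/1.5,z,k) for q,r in c]); print(n,'c',np.round(W.mean(0),4),'tool',T(W.mean(0)))
    for a,b in [(0,1),(3,2)]: d=W[b]-W[a]; print('  y yaw',np.degrees(np.arctan2(-d[0],d[1])),np.linalg.norm(d))
    return W.mean(0)
a=rep('rear',[(284,341),(473,341),(473,355),(284,355)],.12)
b=rep('brk',[(280,213),(479,212),(478,226),(280,228)],.12)
m=(a+b)/2; print('mid',m,T(m))
for p in [(173,284),(277,284),(237,260),(237,310),(173,255),(173,308)]:
    print(p,T(atz('wrist',90+p[1]/3,180+p[0]/3,.09,k)))
for q in ['gap','head_center','strap_end']:
    for x in manip.pinpoint(q,'wrist'):
        z={'gap':.12,'head_center':.085,'strap_end':.055}[q]; p=atz('wrist',*x['pixel'],z,k); print(q,round(x['confidence'],2),np.round(p,4),T(p))
```

```text
rear c [0.5509 0.1583 0.12  ] tool [ 0.1774 -0.0013  0.035 ]
  y yaw 10.066733745026548 0.09964307010503572
  y yaw 10.067120068512017 0.10042813317579162
brk c [0.4839 0.147  0.12  ] tool [ 0.1775 -0.0008 -0.033 ]
  y yaw 10.350568935592262 0.09789410694569875
  y yaw 10.64530223230127 0.09814928843186854
mid [0.51740453 0.15266153 0.12      ] [ 0.1774 -0.001   0.001 ]
(173, 284) [ 0.2074 -0.0142  0.0039]
(277, 284) [0.2074 0.0155 0.0038]
(237, 260) [ 0.2074  0.0041 -0.0032]
(237, 310) [0.2074 0.0041 0.0115]
(173, 255) [ 0.2075 -0.014  -0.0046]
(173, 308) [ 0.2074 -0.0143  0.011 ]
gap 0.81 [0.5159 0.152  0.12  ] [ 0.1774 -0.0014 -0.0006]
head_center 0.65 [0.5213 0.1521 0.085 ] [ 0.2124 -0.0022  0.0048]
strap_end 0.83 [0.4529 0.2544 0.055 ] [ 0.2425  0.1103 -0.0449]
```

>>> {"api": "arm_command", "payload": {
  "moves": [
    [[0, 0.4, -0.02, 0.2, 0], [0, 0.8, 0, 0, 0], [0, 0.9, 0, 0, 0], [0, 0.9, 0, 0, 0], [0, 0.9, 0, 0, 0], [0, 0.9, 0, 0, 0], [0, 0.8, 0, 0, 0], [0, 0.5, 0, 0, 0], [0, 0.3, 0, 0, 0], [0, 0.1, 0, 0, 0], [0.2, 0, 0, 0, 0], [0.35, 0, 0, 0, 0]]
  ],
  "force": 20
}}

```text
clock: 13.57
position: [0.5222, 0.153, 0.1358]
ee_rot: [-0.06, 0.704, 0.061, 0.705]
ft_force: [0.6, 0.0, -0.3]
grip_width: 0.748
```

Run:
```python
from h import *
o=manip.get_obs(); M=R.from_quat(o['ee_rot']).as_matrix(); print(o['clock'],o['position'],o['ft_force'],o['grip_width'],np.round(M,4).tolist())
w=manip.camera('wrist'); save(cv2.resize(w,(768,576)),'j_wrist'); 
s=manip.camera('side'); save(cv2.resize(s[110:210,150:290],None,fx=5,fy=5,interpolation=cv2.INTER_CUBIC),'j_side')
```

```text
13.5667 [0.52218382 0.15295308 0.13577301] [ 0.64700779  0.03311848 -0.27951034] 0.7480385422394108 [[0.001, -0.1706, 0.9853], [0.0004, 0.9853, 0.1706], [-1.0, 0.0002, 0.001]]
```

View pics/j_wrist.png

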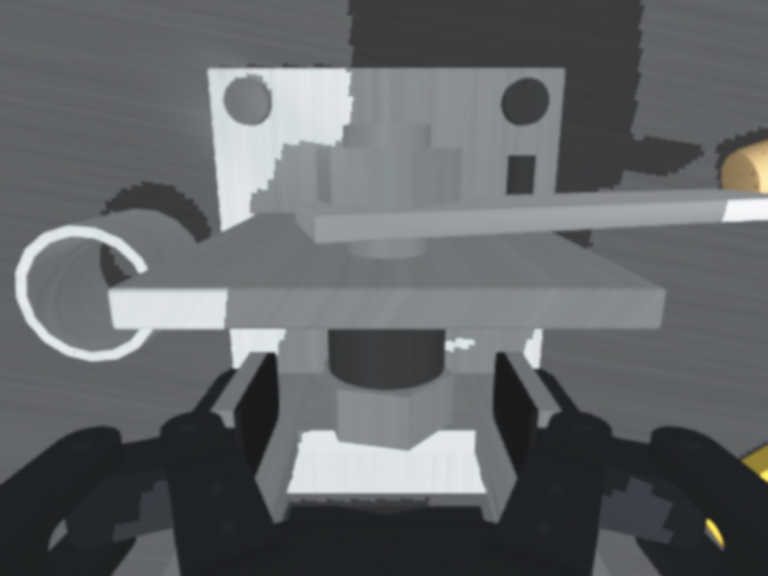

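View pics/j_side.png

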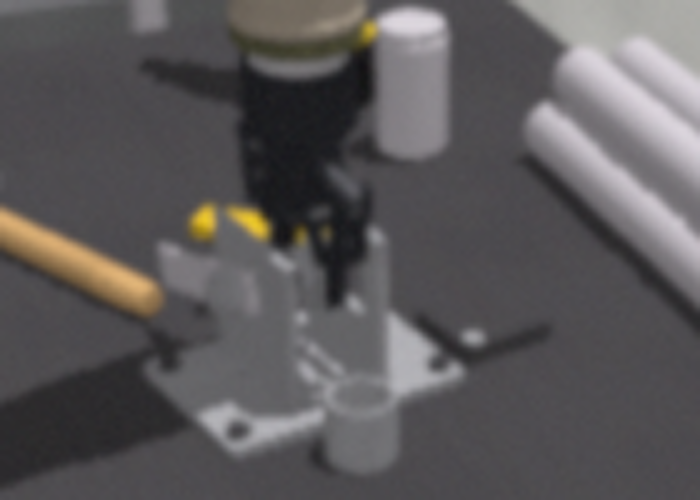

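>>> {"api": "arm_command", "payload": {
  "moves": [
    [[0.5, 0, 0, 0, 0], [0.6, 0, 0, 0, 0], [0.7, 0, 0, 0, 0], [0.8, 0, 0, 0, 0], [1, 0, 0, 0, 0], [1, 0, 0, 0, 0], [1, 0, 0, 0, 0]]
  ],
  "force": 20
}}

```text
clock: 14.25
position: [0.5219, 0.1531, 0.1358]
ee_rot: [-0.061, 0.704, 0.061, 0.705]
ft_force: [-1.9, -1.6, 5.8]
grip_width: 0.38
```

Run:
```python
from h import *
o=manip.get_obs(); M=R.from_quat(o['ee_rot']).as_matrix(); print(o['clock'],o['position'],o['ft_force'],o['torque'],o['grip_width'],np.round(M,4).tolist())
w=manip.camera('wrist'); save(cv2.resize(w,(768,576)),'l_wrist'); 
s=manip.camera('side'); save(cv2.resize(s[110:210,150:290],None,fx=5,fy=5,interpolation=cv2.INTER_CUBIC),'l_side')
```

```text
14.25 [0.52194565 0.15311262 0.13579284] [-1.8673043  -1.57522707  5.84369357] [-0.32621478  0.31451572  0.05520656] 0.37970944536732903 [[0.0007, -0.1709, 0.9853], [0.0004, 0.9853, 0.1709], [-1.0, 0.0002, 0.0008]]
```

View pics/l_wrist.png

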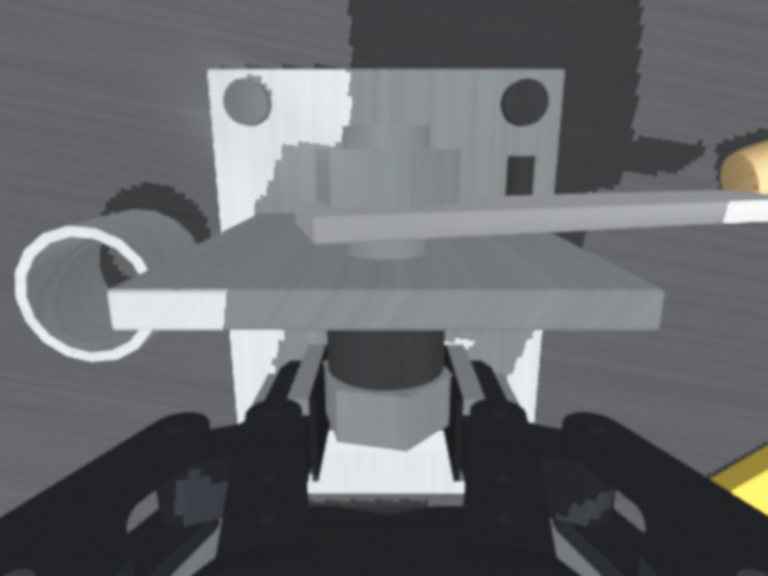

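View pics/l_side.png

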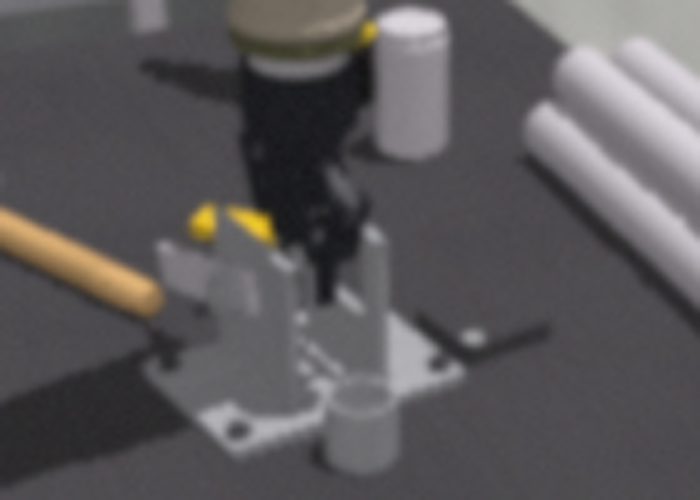

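>>> {"api": "arm_command", "payload": {
  "moves": [
    [[1, -0.05, 0, 0, 0], [1, -0.05, 0, 0, 0], [1, -0.05, 0, 0, 0], [1, -0.05, 0, 0, 0]]
  ]
}}

```text
clock: 14.68
position: [0.5217, 0.1531, 0.1387]
ee_rot: [-0.061, 0.704, 0.06, 0.705]
ft_force: [9.3, 2.5, -15.7]
grip_width: 0.36
```

>>> {"api": "arm_command", "payload": {
  "moves": [
    [[1, -0.05, 0, 0, 0], [1, -0.05, 0, 0, 0], [1, -0.05, 0, 0, 0], [1, 0, 0, 0, 0]]
  ]
}}

```text
clock: 15.02
position: [0.5213, 0.153, 0.1418]
ee_rot: [-0.061, 0.705, 0.06, 0.704]
ft_force: [9.6, 2.1, -23.0]
grip_width: 0.347
```

Run:
```python
from h import *
o=manip.get_obs(); M=R.from_quat(o['ee_rot']).as_matrix(); print(o['clock'],o['position'],o['ft_force'],o['torque'],o['grip_width'],np.round(M,4).tolist())
w=manip.camera('wrist'); save(cv2.resize(w,(768,576)),'m_wrist'); 
s=manip.camera('side'); save(cv2.resize(s[110:210,150:290],None,fx=5,fy=5,interpolation=cv2.INTER_CUBIC),'m_side')
```

```text
15.0167 [0.52128695 0.15301088 0.14177835] [  9.55701476   2.1439128  -23.02547793] [ 0.51675663 -2.07098217 -0.01069899] 0.34695589924058684 [[-0.0007, -0.1713, 0.9852], [-0.001, 0.9852, 0.1713], [-1.0, -0.0009, -0.0008]]
```

View pics/m_wrist.png

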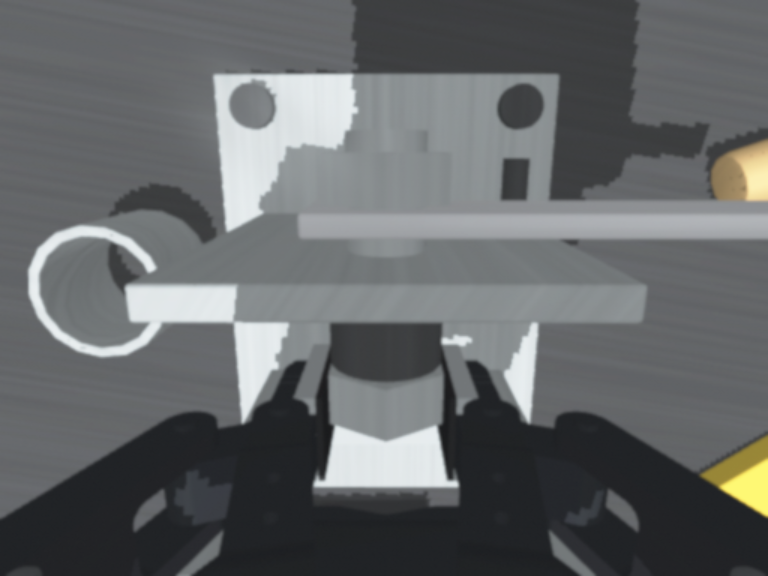

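View pics/m_side.png

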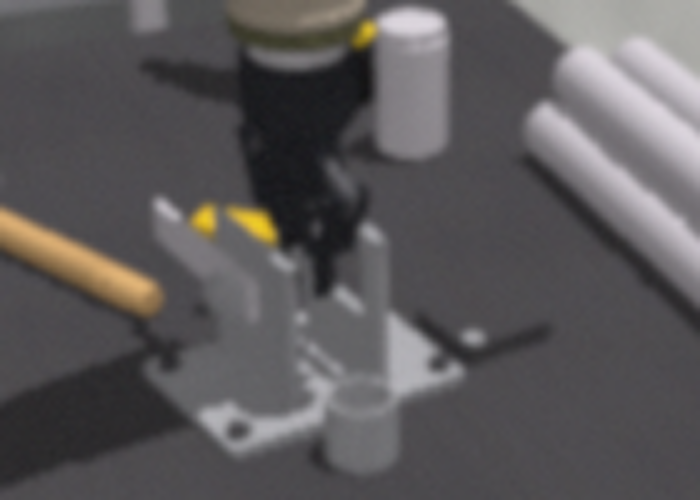

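>>> {"api": "arm_command", "payload": {
  "moves": [
    [[1, 0, 0, 0, 0], [1, 0, 0, 0, 0], [1, 0.05, 0, 0, 0], [1, 0.04, 0, 0, 0], [1, 0, 0, 0, 0], [1, 0, 0, 0, 0]]
  ],
  "force": 35
}}

```text
clock: 15.62
position: [0.5214, 0.153, 0.1417]
ee_rot: [-0.061, 0.705, 0.061, 0.704]
ft_force: [-1.9, -1.1, 1.7]
grip_width: 0.341
```

Run:
```python
from h import *
o=manip.get_obs(); M=R.from_quat(o['ee_rot']).as_matrix(); print(o['clock'],o['position'],o['ft_force'],o['torque'],o['grip_width'],np.round(M,4).tolist())
k=K('wrist'); np.save('k_n.npy',np.r_[k[0],k[1],k[2],k[3].ravel()])
w=manip.camera('wrist'); np.save('n_wrist.npy',w); save(cv2.resize(w[110:180,180:512],None,fx=2.4,fy=4,interpolation=cv2.INTER_CUBIC),'n_wrist'); 
s=manip.camera('side'); save(cv2.resize(s[130:220,160:280],None,fx=6,fy=6,interpolation=cv2.INTER_CUBIC),'n_side'); np.save('n_side.npy',s)
# predicted strap edges for angles, in side view
C=np.array([.5174,.1527,.085]); psi=np.radians(10.0)
ex=np.array([np.cos(psi),np.sin(psi),0]); ey=np.array([-np.sin(psi),np.cos(psi),0]); ez=np.array([0,0,1.])
for t in (-.3,-.03,0,.03):
    y=ey*np.cos(t)+ez*np.sin(t); z=-ey*np.sin(t)+ez*np.cos(t)
    for n,kk in (('side',None),('wrist',k)):
        print(t,n,[np.round(proj(n,C-ex*.046+y*a+z*b+ex*c,kk),1).tolist() for a,b,c in ((.12,.015,-.003),(-.02,.015,-.003),(.04,.015,-.003),(.12,-.015,-.003),)])
```

```text
15.6167 [0.52135836 0.1529866  0.14169233] [-1.899558   -1.08765557  1.66077162] [-0.31554876  0.57329524  0.01951155] 0.3409419434576647 [[-0.0007, -0.171, 0.9853], [-0.0001, 0.9853, 0.171], [-1.0, 0.0, -0.0007]]
-0.3 side [[159.5, 180.9], [164.6, 198.7], [162.3, 190.7], [167.6, 182.6]]
-0.3 wrist [[131.2, 529.6], [144.7, 211.7], [137.9, 372.9], [126.1, 469.3]]
-0.03 side [[151.0, 180.1], [166.5, 199.5], [159.6, 190.8], [158.8, 180.8]]
-0.03 wrist [[140.0, 607.6], [142.9, 198.9], [141.6, 377.4], [131.8, 535.2]]
0 side [[150.2, 180.0], [166.7, 199.5], [159.3, 190.9], [157.8, 180.7]]
0 wrist [[141.3, 617.4], [142.7, 197.8], [142.1, 377.4], [132.6, 543.3]]
0.03 side [[149.3, 180.0], [167.0, 199.6], [159.1, 190.9], [156.9, 180.5]]
0.03 wrist [[142.7, 627.3], [142.5, 196.8], [142.5, 377.2], [133.4, 551.5]]
```

View pics/n_wrist.png

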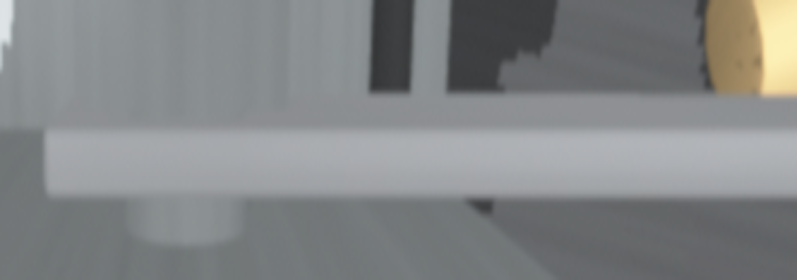

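View pics/n_side.png

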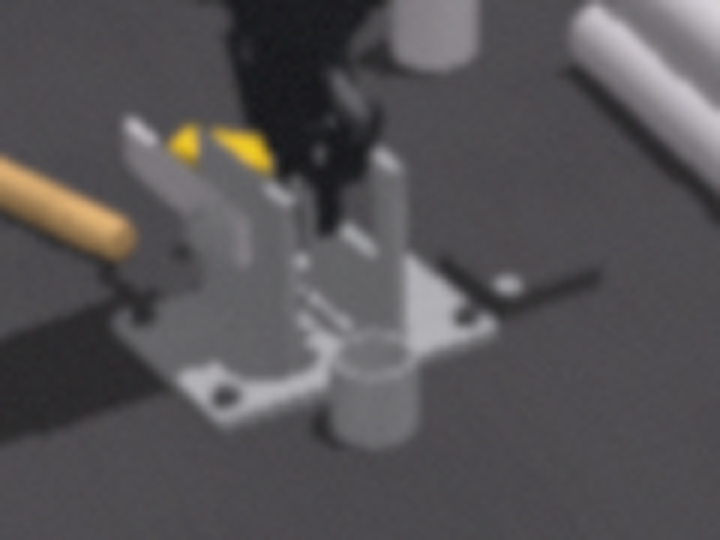

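Run:
```python
from h import *
from scipy.optimize import minimize
v=np.load('k_n.npy'); k=(v[0],v[1],v[2],v[3:].reshape(4,4))
g=cv2.GaussianBlur(cv2.cvtColor(np.load('n_wrist.npy'),cv2.COLOR_RGB2GRAY).astype(float),(3,3),0.7)
def edge(r0,r1,c0,c1,sign=0):
    pts=[]
    for c in range(c0,c1):
        d=np.diff(g[r0:r1,c]); w=np.abs(d) if not sign else np.clip(sign*d,0,None); i=w.argmax(); 
        s=slice(max(i-2,0),i+3); pts.append((c,r0+0.5+(np.arange(len(w))[s]*w[s]).sum()/w[s].sum()))
    p=np.array(pts); f=np.polyfit(p[:,0],p[:,1],1); res=p[:,1]-np.polyval(f,p[:,0]); q=p[abs(res)<.5]; f=np.polyfit(q[:,0],q[:,1],1)
    return f,len(q),np.std(q[:,1]-np.polyval(f,q[:,0]))
def yawof(f,c0,c1,z):
    a=atz('wrist',np.polyval(f,c0),c0,z,k); b=atz('wrist',np.polyval(f,c1),c1,z,k); d=b-a; return np.degrees(np.arctan2(-d[0],d[1]))
fs=edge(138,147,205,500); fs2=edge(154,164,330,500); print('strap',fs,fs2)
fb=edge(184,195,170,420); fb2=edge(208,220,160,215); fb3=edge(208,220,300,350); print('brk',fb,fb2)
print('yaw bracket',yawof(fb[0],100,425,.12),'strap if level',yawof(fs[0],200,500,.1),yawof(fs2[0],200,500,.1))
# solve t for given yaw from both edges
for yaw in (yawof(fb[0],100,425,.12),9.85,10.0):
    psi=np.radians(yaw); C=np.array([.5174,.1527,.085])
    ex=np.array([np.cos(psi),np.sin(psi),0]); ey=np.array([-np.sin(psi),np.cos(psi),0]); ez=np.array([0,0,1.])
    for f,c in((fs[0],-.003),(fs2[0],.003)):
        out=[]
        for t in np.linspace(-.1,.1,201):
            y=ey*np.cos(t)+ez*np.sin(t); z=-ey*np.sin(t)+ez*np.cos(t)
            p=[proj('wrist',C-ex*.046+y*a+z*.015+ex*c,k) for a in (-.02,.08)]
            out.append(abs((p[1][0]-p[0][0])/(p[1][1]-p[0][1])-f[0]))
        print(yaw,c,'t',np.linspace(-.1,.1,201)[int(np.argmin(out))])
a=manip.camera('top'); save(cv2.resize(a[130:260,130:400],None,fx=2.9,fy=2.9,interpolation=cv2.INTER_CUBIC),'p_top')
o=manip.get_obs(); print(o['clock'],o['ft_force'],o['grip_width'])
```

```text
strap (array([3.32532233e-04, 1.42143582e+02]), 295, np.float64(0.08877118440772731)) (array([1.34941280e-03, 1.58053518e+02]), 166, np.float64(0.07340234571745838))
brk (array([9.96878074e-04, 1.89003003e+02]), 250, np.float64(0.11293390820357593)) (array([1.74120864e-02, 2.11331206e+02]), 40, np.float64(0.12953841018180232))
yaw bracket 9.76061053316987 strap if level 9.792563015757503 9.73619881308401
9.76061053316987 -0.003 t -0.0040000000000000036
9.76061053316987 0.003 t 0.0020000000000000018
9.85 -0.003 t 0.007999999999999993
9.85 0.003 t 0.010999999999999996
10.0 -0.003 t 0.028999999999999998
10.0 0.003 t 0.025999999999999995
15.7667 [-3.34061313 -1.60684307  2.40718254] 0.33862022586670254
```

View pics/p_top.png

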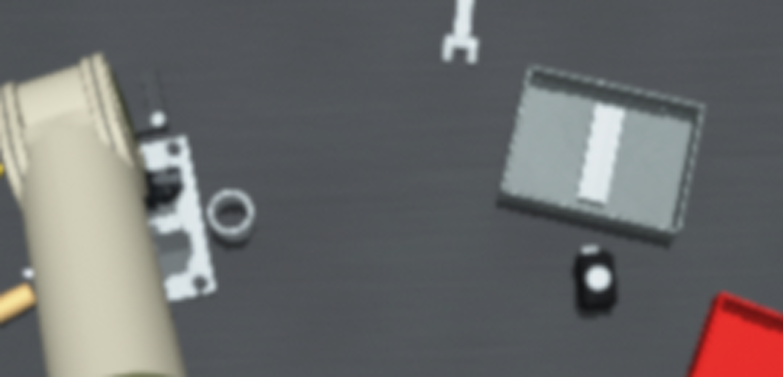

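Run:
```python
from h import *
v=np.load('k_f.npy'); f,cx,cy=v[:3]
M=R.from_quat([.094,.701,-.095,.701]).as_matrix(); p=np.array([.57444,-.36249,.21943])
P=np.eye(4); P[:3,:3]=M@np.array([[0.001,-0.264,0.965],[1,0,-0.001],[0.001,0.965,0.264]]); P[:3,3]=p+M@np.array([-.07,0,-.067]); k=(f,cx,cy,P)
W=np.array([atz('wrist',r/1.5,q/1.5,.016,k) for q,r in [(357,173),(415,173),(413,363),(358,363)]])
T=np.array([atz('wrist',r/1.5,q/1.5,.04,k) for q,r in [(183,132),(598,137),(568,413),(207,408)]])
print(W.mean(0),T.mean(0),np.linalg.norm(W[0]-W[3]),np.linalg.norm(W[0]-W[1]),M.T@(W.mean(0)-T.mean(0)))
W=[atz('top',130+r/2.9,130+c/2.9,.016) for c,r in [(598,103),(626,106),(605,203),(578,200)]]; print(np.mean(W,0),np.linalg.norm(W[0]-W[3]))
```

```text
[ 0.5751508  -0.36304375  0.016     ] [ 0.57493048 -0.36122073  0.04      ] 0.10940291644777728 0.030821647356693786 [ 0.02400249 -0.00166597  0.00069066]
[ 0.57434666 -0.36511208  0.016     ] 0.11498120980400836
```

>>> {"api": "arm_command", "payload": {
  "moves": [
    [[1, 0, 0, 0, 0], [1, 0, 0, 0, 0], [1, 0, 0, 0, 0], [1, 0, 0, 0, 0], [1, 0, 0, 0, 0], [1, 0, 0, 0, 0]]
  ]
}}

```text
clock: 16.27
position: [0.5214, 0.153, 0.1417]
ee_rot: [-0.061, 0.705, 0.061, 0.704]
ft_force: [-5.5, -2.7, 4.6]
grip_width: 0.346
```

Run:
```python
from h import *
w=manip.camera('wrist'); save(cv2.resize(w,(768,576)),'q_wrist'); o=manip.get_obs(); print(o['clock'],o['ft_force'],o['grip_width'],np.abs(w.astype(float)-np.load('n_wrist.npy')).mean())
```

```text
16.3167 [-5.18430783 -2.19331305  3.93341128] 0.3409414431384532 0.3916252983940972
```

View pics/q_wrist.png

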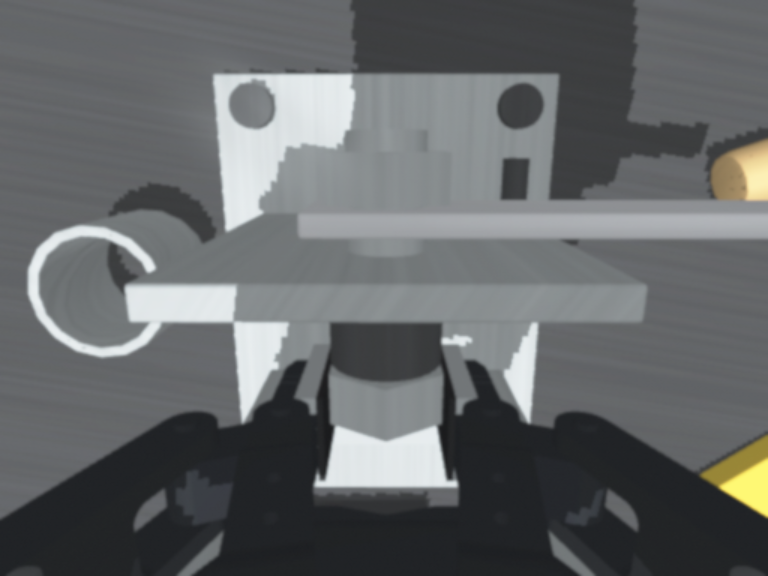

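The view hasn't changed. The strap is still level at rows 200–238, and the pads sit flush on the head at columns 328–445. I'm handing in now.

```bash
python3 -c "
from workcell import manip
print(manip.hand_in())"
```

```text
the job is handed in; nothing more can be done
None
```

The offcut is lying flat in the grey tray, and the strap is level. The gripper is still holding the bolt head with 35 N. I handed in at about 16.3 s of the 51 s allowed.

**Offcut:** I lifted it off the plates by its width and set it down until it touched the tray floor. The wrist picture puts it within 2 mm of the tray's centre and shows its full 110 mm length, so it isn't leaning on a wall. The top picture showed the same.

**Bolt head:** The moves allow no tilt about the bolt, so I couldn't grip the flats at their sagging angle as the task suggests. Instead I closed vertical fingers on the head at 20 N, where they jammed on its corners. Drawing the tool up about 6 mm then rolled the flats upright against the pads. I raised the grip to 35 N and moved the tool back down to take off most of the pull. Nothing touched the strap.

**Last checks:**
- **Level:** taking the fixture's direction from the bracket's top edge, the strap is level to about 0.004 rad. That figure depends on the fixture's yaw: at 9.85° it reads about 0.01 rad, and at 10.0° up to 0.03 rad. The upright flats and pads support the lower figure.
- **Holding steady:** the picture hardly changed over the last 0.65 s. The wrist force crept up a little, to about 7 N, and the finger opening held at about 0.34.
- **Things left alone:** I saw no change in the pipe stub, the tape measure or the visible part of the magnet. The arm partly hid the magnet in the last top picture.

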